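# Unlock the lid stay and close the film case

### The arm

A 6-joint arm with a two-finger parallel gripper is mounted at the origin on the work surface. World frame = base frame: x ahead of the robot, y to its left, z up, the work surface at z = 0. Lengths are in m, angles in rad, forces in N, time in s.
With the tool pointing down it reaches from about 0.275 to 0.775 m from the base axis. Payload 14.6 kg.
Tool frame: the origin (TCP) lies at the very end of the fingers, on their centre line; the grasp point (between the pads) lies 19 mm behind it; z points along the fingers, y is the direction in which the jaws open and shut (so a half turn about z gives the same grasp; the last joint's range is limited). The gripper opens to 85 mm and grips with 20 to 120 N. Pads are 22 mm wide; open, the fingers measure 114 mm over their backs; the gripper's body (76 mm by 85 mm) begins 54 mm behind the grasp point. The pads swing forward as they close: fully open they stand 13 mm farther back than shut.
Start: joints at [-1.472, 0.263, -0.048, 1.259, 0, 1.415], TCP at [0.132, -0.508, 0.231] pointing down, gripper open.
Joint ranges: [-2.65, 2.65], [-0.89, 1.7], [-1.18, 1.37], [-2.13, 2.11], [-1.35, 1.29], [-3.14, 3.14]. Speed limits (rad/s): [1.89, 1.89, 2.57, 2.79, 3.14, 3.14].

### API

Orientations are given as a unit quaternion [x, y, z, w].
In Python, from station import env, kin, imaging, ticket, current_t, current_joint_pos, current_qd, current_tau, current_eef_pos, current_tool_rot, current_ft_force, current_moment, current_gripper_width gives the robot as it stands. The module is installed in compiled form; this text tells all that it offers. Calls block until the motion is done:
- env.reach(position, orientation): joint-space move of the TCP to a pose.
- env.move_l(position, max_speed=0.15, orientation=None, until_force=None): straight line of the TCP; orientation=None keeps the orientation; max_speed is the mean speed in m/s. With until_force (N) it stops when the force on the tool has changed by that much, and returns True; else False.
- env.movej(angles): joint-space move.
- env.set_gripper(opening, newtons=None): finger opening in m; newtons is the grip in N (None keeps the last); returns when the fingers have stopped.
- env.pause(seconds).
- kin.solve_ik(position, orientation): joint angles nearest the present ones, or None.
- imaging.camera(name): name is "scene" or "top"; returns (picture, depth): 400x640x3 uint8, red, green, blue; 400x640 float32, m along the optical axis (not along the pixel's ray), 0 where there is no reading.
- imaging.get_calibration(name): a dict with "K" (3x3 intrinsics, pixels), "world_to_cam" (4x4, takes a point from world to camera coordinates). Camera axes: x right, y down, z forward; pixel columns grow to the right and rows downward; lengths in m; the calibration is good to about 2 mm. A picture is of the moment at which its call begins. get_calibration takes no time and is no camera call.
A pose or a line that the arm cannot do raises env.MotionError and nothing moves.
- ticket.hand_in(): hands the job in, once; it reports no verdict.
Trained networks look in the newest picture that a camera, given by its name, has taken for a name from the list of things; names that differ only in an ending like _2 or _b are one class to them, and where a whole thing is asked for, a point or a joint stands for the part that bears it (a point fixed in the world has none). Each returns a list of dicts, best first, with "score" (0 to 1); they miss things now and then, are a little off and sometimes report something else, mostly with a low value. They report only what shows in the picture. A call takes as long as a camera call.
- imaging.silhouettes(query, camera): "mask" (400x640 bool, what is visible of it) and "centre" ([row, column] in pixels, amid what is visible of it).
- imaging.tip_of(query, camera): "centre" ([row, column] in pixels: a listed point, or the origin of a listed thing).
Readings, each from a call of its own:
- current_t(): time.
- current_joint_pos(): joint angles.
- current_qd(): joint speeds.
- current_tau(): joint torques, N m.
- current_eef_pos(): TCP position.
- current_tool_rot(): TCP orientation.
- current_ft_force(): force on the tool from outside, world axes, zero at the start.
- current_moment(): the same for the moment, N m.
- current_gripper_width(): finger opening in m.
Only numpy, scipy, OpenCV 4.12 (cv2) and the standard library are available. Lean on these libraries where they do the work, as an engineer would, in place of code of your own. Each camera call takes 0.05 s, during which the arm holds its last target.

### The job

Close the red film case: lift the black knob of the brass folding stay up and towards the front until its knee is well past straight and can fold, then lower the lid without slamming it and press it over its catch until it is fully home on its rubber stops. Keep it pressed home with a steady force of about 11 N for at least half a second to bed its dust seal, then let go. Never force the lid. Leave everything else where it is.

Things in the scene. Friction and masses are not known exactly. Their poses are not given: they have to be found in the camera images.
- case: Dark red open-topped box, 250 mm deep (its x), 220 wide (its y), 100 high, walls 6, fixed to the table. Origin: centre of its underside; z up; its front faces its -x. The lid hinges on its far (+x) upper edge. The brass stay is outside its -y side. A spring catch sits inside the middle of its front rim.
- lid: Dark red lid, 252 mm deep, 222 wide, 10 thick, about 0.5 kg. Origin on the hinge axis at mid-width; -x runs from hinge to front edge; z is the outward normal (underside z = 0, outer face z = 10 mm). It starts 75 degrees open, outer face to the case's +x. A stiff hinge (about 1 N m) holds it wherever it is left. Stay locked: it cannot be lowered; knee barely past straight: very hard to push. Over 22 N of push harms it.
- lid_hinge (a joint): Lid angle, rad: 0 = open as it starts, stay locked; 1.309 would be flat on the rim. Near 1.24 a steel striker under the lid meets the spring catch, which takes 8 to 12 N pressed 215 mm from the hinge and is passed (click) at about 1.27; the lid is home when it then lands on the two stops, at 1.279 to 1.305 depending on their height. They are firm: each further mm costs many newtons.
- hinge_line (a point): The hinge axis at mid-width: 125 mm behind (+x) the case's centre, 100 mm up. The axis runs along the case's y.
- lid_front (a point): Point on the lid's outer face, mid-width, 225 mm from the hinge axis and 27 mm short of the front edge: a good place to press it down.
- stay: Lower bar of the folding stay, brass, 98 mm between pivots, 14 mm wide, 4 mm thick, with the black knob fixed at its knee end. Origin at its pivot on the case; its -x points to the knee. The upper bar, equally long, runs from the knee to the side of the lid, 118 mm from the hinge.
- stay_knee (a joint): Bend of the knee, rad: 0 = locked on its stop (sagging back and down, 9 mm past straight); 0.184 = straight; larger = folding, knee up and to the front. From about 0.8 on it folds easily when the lid is pushed down; about 2.75 with the lid shut. It is stiff: moving the knob takes about 5 to 15 N, and the knee stays where it is left.
- knob (a point): Middle of the black round knob at the knee: a pin 12 mm thick, 66 mm long, pointing to the case's -y, coaxial with the knee, with a 20 mm head at its free end, inner face 21 mm beyond this point; this point is 58 mm out from the lid's side edge. It moves on a circle of 98 mm radius about stay_pivot, forwards (case -x) and upwards. It starts about 130 mm up and 43 mm behind (+x) the case's centre.
- stay_pivot (a point): Axis of the lower bar's pivot on the case's -y side, in about the same plane as knob; the axis is parallel to the case's y.
- can_in_case: Round aluminium film can lying in the case, 132 mm across, 22 mm high; leave it there.
- can_a: Round aluminium film can on the table, 124 mm across, 24 mm high; leave it.
- can_b: Round dark film can on the table, 100 mm across, 24 mm high; leave it.
- loupe: Black loupe, 44 mm across, 42 mm high; leave it.
- mug: White mug, 76 mm across, 85 mm high; leave it.
- folder: Dark red folder box, 200 by 160 by 28 mm; leave it.
- tape_roll: Yellow tape roll, 70 mm across, 19 mm high; leave it.
- marker: Red marker, 120 mm long; leave it.
- stops: Two small dark brackets inside the case's front corners (y = -85 and +85 mm, 110 mm ahead of the case's centre) carrying screw-adjustable rubber stops 12 mm across on which the lid lands. The rubber stands 1 to 7 mm above the rim; how far is different each time and not measured. Origin: the same as the case's.

How it is judged:
By the outcome, as a careful person would: the job done as asked, in the order asked, and still so for the second after the job is handed in, with the robot touching nothing.
It also fails if it takes over 72 s, if anything falls off the work surface, if the arm or the gripper's body presses on something with over 40 N, if the wrist force passes 120 N, or if a joint passes its speed limit or range.

## Working session

There is one attempt and no reset: what is moved stays moved. The work goes in short steps, each a Python script; the robot and the scene stay as the last script left them, time stands still between calls to the robot, and variables do not carry over. Pictures are saved under pics/ and viewed, and the job is handed in when it is done.

```bash
mkdir -p pics; ls
python3 - <<'E'
from station import *
import station
from station import env,imaging,current_t
import cv2,numpy as np
for n in ["scene","top"]:
    p,d=imaging.camera(n); cv2.imwrite(f"pics/{n}0.png",p[:,:,::-1]); np.save(f"pics/{n}0d.npy",d)
    c=imaging.get_calibration(n); print(n,c["K"].round(1).tolist(),c["world_to_cam"].round(3).tolist())
    for q in ["knob","lid_front","hinge_line","stay_pivot","stay","case","lid","stops"]:
        r=imaging.tip_of(q,n)
        out=[]
        for e in r[:2]:
            rr,cc=e["centre"]; z=float(d[int(round(rr)),int(round(cc))]) if 0<=rr<399.5 and 0<=cc<639.5 else 0
            pc=z*np.linalg.inv(c["K"])@[cc,rr,1]; w=np.linalg.inv(c["world_to_cam"])@[*pc,1]
            out.append((round(e["score"],2),np.round(e["centre"],1).tolist(),w[:3].round(3).tolist()))
        print(q,out)
print(current_t())
E
```

```text
pics
scene [[369.9, 0.0, 315.4], [0.0, 369.9, 198.9], [0.0, 0.0, 1.0]] [[-0.921, 0.39, 0.006, 0.464], [0.317, 0.756, -0.573, -0.055], [-0.228, -0.525, -0.82, 1.265], [0.0, 0.0, 0.0, 1.0]]
knob []
lid_front [(0.84, [225.4, 285.4], [0.631, 0.13, 0.326]), (0.6, [297.4, 419.6], [0.316, 0.303, -0.002])]
hinge_line [(0.93, [279.5, 274.0], [0.682, 0.151, 0.13])]
stay_pivot [(0.16, [228.2, 286.0], [0.632, 0.135, 0.323])]
stay [(0.25, [274.9, 317.0], [0.56, 0.142, 0.028])]
case [(0.71, [272.8, 317.1], [0.557, 0.137, 0.03])]
lid [(0.95, [278.0, 271.9], [0.685, 0.142, 0.122])]
stops []
top [[428.4, 0.0, 319.1], [0.0, 428.4, 195.7], [0.0, 0.0, 1.0]] [[-0.021, -1.0, 0.003, 0.029], [-0.998, 0.021, -0.062, 0.486], [0.062, -0.005, -0.998, 1.561], [0.0, 0.0, 0.0, 1.0]]
knob [(0.65, [157.1, 333.7], [0.61, -0.033, 0.14])]
lid_front [(0.73, [143.3, 283.5], [0.622, 0.121, 0.345])]
hinge_line [(0.65, [244.7, 248.9], [0.312, 0.283, -0.007]), (0.58, [137.2, 284.8], [0.68, 0.132, 0.147])]
stay_pivot [(0.67, [139.9, 289.1], [0.641, 0.108, 0.297])]
stay []
case [(0.66, [174.9, 287.9], [0.565, 0.132, 0.02]), (0.27, [156.2, 332.2], [0.634, -0.033, 0.0])]
lid [(0.67, [139.2, 289.3], [0.649, 0.109, 0.267])]
stops [(0.17, [150.9, 418.1], [0.644, -0.35, 0.021])]
0.9
```

View pics/scene0.png

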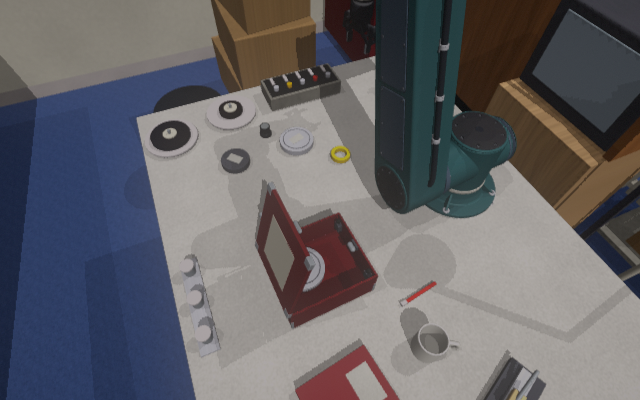

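View pics/top0.png

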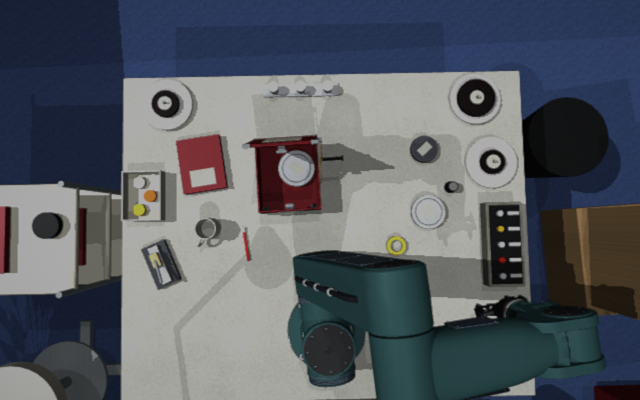

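Both views show the case: box at top (rows 150-213, cols 257-322), with the knob pin at top (157, 334). I'll fit the case from depth.

```bash
cat > h.py <<'E'
import numpy as np,cv2
from station import env,kin,imaging,ticket,current_t,current_joint_pos,current_eef_pos,current_tool_rot,current_ft_force,current_gripper_width
def cloud(n,d):
    c=imaging.get_calibration(n); v,u=np.mgrid[0:400,0:640]
    pc=np.stack([u*d,v*d,d],-1)@np.linalg.inv(c["K"]).T
    T=np.linalg.inv(c["world_to_cam"]); return pc@T[:3,:3].T+T[:3,3]
def proj(n,P):
    c=imaging.get_calibration(n); P=np.atleast_2d(P); q=P@c["world_to_cam"][:3,:3].T+c["world_to_cam"][:3,3]
    q=q@c["K"].T; return q[:,:2]/q[:,2:]
E
python3 - <<'E'
from h import *
for n in ["scene","top"]:
    d=np.load(f"pics/{n}0d.npy"); W=cloud(n,d).reshape(-1,3); ok=d.ravel()>0
    m=ok&(W[:,0]>.38)&(W[:,0]<.76)&(W[:,1]>-.03)&(W[:,1]<.3)
    r=m&(W[:,2]>.092)&(W[:,2]<.106)&(W[:,0]<.66)
    P=W[r]; print(n,len(P),P.min(0),P.max(0), cv2.minAreaRect(P[:,:2].astype(np.float32)))
    k=ok&(W[:,0]>.5)&(W[:,0]<.72)&(W[:,1]>-.08)&(W[:,1]<.01)&(W[:,2]>.06)
    print(W[k].round(3)[:40].tolist())
    L=W[m&(W[:,2]>.15)]; c=L.mean(0); print("lid",len(L),c,np.linalg.svd(L-c)[2] if len(L)<6000 else 0, L.min(0),L.max(0))
p=cv2.imread("pics/top0.png")[120:225,240:360]; cv2.imwrite("pics/t0z.png",cv2.resize(p,None,fx=6,fy=5.6,interpolation=cv2.INTER_CUBIC))
p=cv2.imread("pics/scene0.png")[170:330,235:395]; cv2.imwrite("pics/s0z.png",cv2.resize(p,(590,590),interpolation=cv2.INTER_CUBIC))
E
```

```text
scene 711 [0.42586373 0.01317038 0.0920149 ] [0.65934203 0.24331878 0.10487078] ((0.5476037263870239, 0.1280718594789505), (0.23422545194625854, 0.22143489122390747), 2.764484405517578)
[[0.658, 0.008, 0.221], [0.661, 0.01, 0.221], [0.664, 0.009, 0.217], [0.662, 0.01, 0.217]]
lid 3646 [0.64506436 0.14409573 0.26699114] [[ 0.02945201 -0.99709574  0.07023295]
 [-0.27920924  0.05926008  0.95839994]
 [ 0.9597785   0.04783649  0.27665302]] [0.60040918 0.00790283 0.15032704] [0.68265268 0.24470353 0.34834353]
top 403 [0.42864223 0.01057364 0.09201922] [0.65900413 0.24126544 0.1056949 ] ((0.5476030111312866, 0.12342630326747894), (0.2301177978515625, 0.22794252634048462), 2.566398859024048)
[[0.664, 0.01, 0.219], [0.66, 0.01, 0.22], [0.656, 0.01, 0.226], [0.653, 0.01, 0.223], [0.651, 0.01, 0.217], [0.648, 0.01, 0.217], [0.647, 0.01, 0.206], [0.644, 0.01, 0.203], [0.641, 0.01, 0.2], [0.638, 0.01, 0.197], [0.634, 0.01, 0.183], [0.628, 0.007, 0.181], [0.625, 0.007, 0.18], [0.624, 0.007, 0.165], [0.619, 0.007, 0.173], [0.617, 0.007, 0.167], [0.615, 0.007, 0.156], [0.616, -0.062, 0.139], [0.612, 0.007, 0.153], [0.614, -0.052, 0.132], [0.614, -0.055, 0.132], [0.614, -0.059, 0.129], [0.613, -0.062, 0.139], [0.613, -0.065, 0.137], [0.609, 0.007, 0.151], [0.612, 0.003, 0.133], [0.612, -0.0, 0.134], [0.612, -0.004, 0.133], [0.611, -0.007, 0.138], [0.611, -0.01, 0.134], [0.61, -0.014, 0.139], [0.611, -0.017, 0.132], [0.611, -0.021, 0.132], [0.611, -0.024, 0.137], [0.611, -0.027, 0.137], [0.611, -0.031, 0.133], [0.61, -0.034, 0.14], [0.611, -0.038, 0.135], [0.61, -0.041, 0.14], [0.61, -0.045, 0.137]]
lid 664 [0.63518626 0.12241801 0.2931    ] [[ 1.57939990e-01 -7.94932733e-01 -5.85778891e-01]
 [-2.05674934e-01 -6.06697054e-01  7.67864901e-01]
 [-9.65791272e-01 -7.96540654e-04 -2.59319464e-01]] [0.60193241 0.00668391 0.1500453 ] [0.68226196 0.24000982 0.35126787]
```

View pics/t0z.png

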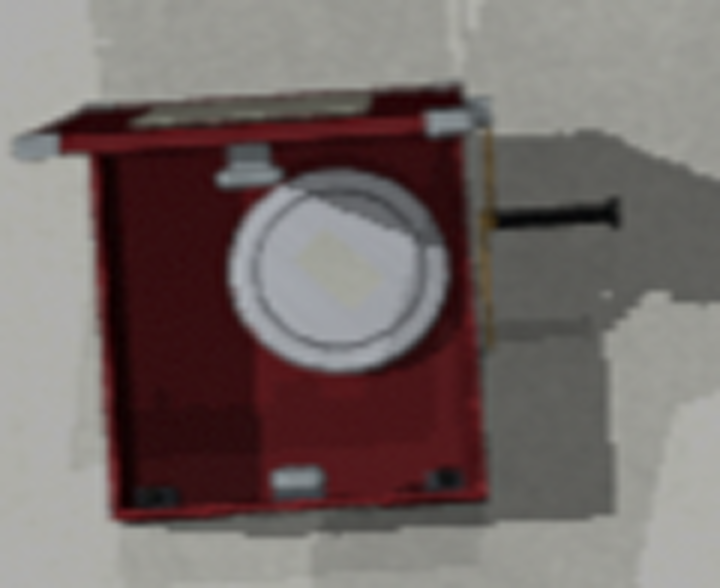

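View pics/s0z.png

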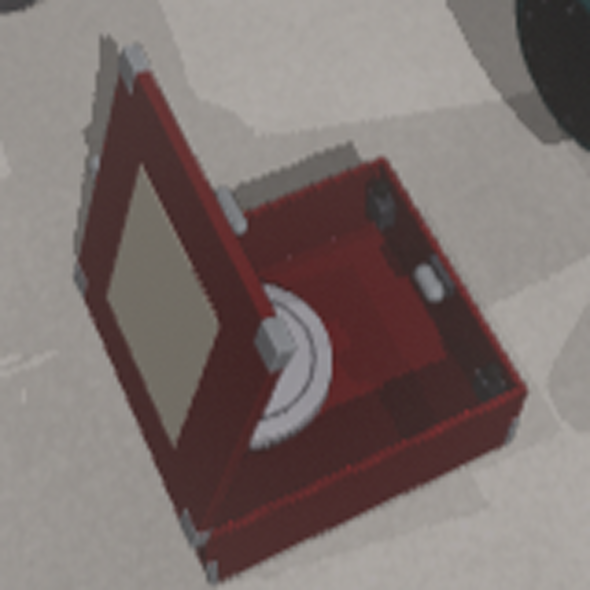

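```bash
cat >> h.py <<'E'
from scipy.spatial.transform import Rotation as R
from scipy.optimize import brentq
# linkage in case xz (mm)
Hx,Hz=125.,100.
def A_of(l): a=np.radians(75)-l; return np.array([Hx-118*np.cos(a),Hz+118*np.sin(a)])
K0=None
def setup():
    A=A_of(0); # sag 9 back/down
    P0=np.array([-22.4,57.7]); return A,P0
P=setup()[1]
def lid_of(th):
    c=196*np.cos((th-.184)/2); f=lambda l:np.linalg.norm(A_of(l)-P)-c
    return brentq(f,-.03,1.309) if f(-.03)*f(1.309)<0 else np.nan
def knee(th):
    A=A_of(lid_of(th)); u=(A-P)/np.linalg.norm(A-P); phi=(th-.184)/2
    n=np.array([-u[1],u[0]]) # left of P->A = front/up
    return P+98*(np.cos(phi)*u+np.sin(phi)*n)
E
python3 - <<'E'
from h import *
for th in [0,.05,.184,.4,.6,.8,1,1.2,1.4,1.6,2,2.5,2.7]:
    print(th,round(lid_of(th),3),knee(th).round(1),np.degrees(np.arctan2(*(knee(th)-P)[::-1])).round(1))
print(current_tool_rot(),current_ft_force())
C=[]
for n in ["scene","top"]:
    d=np.load(f"pics/{n}0d.npy"); W=cloud(n,d).reshape(-1,3); ok=d.ravel()>0
    r=ok&(W[:,0]>.38)&(W[:,0]<.655)&(W[:,1]>-.01)&(W[:,1]<.27)&(W[:,2]>.09)&(W[:,2]<.106); Q=W[r]
    for yaw in np.radians([2.0,2.65,3.3]):
        c,s=np.cos(yaw),np.sin(yaw); X=Q[:,0]*c+Q[:,1]*s; Y=-Q[:,0]*s+Q[:,1]*c
        fr=X<X.min()+.012
        print(n,np.degrees(yaw).round(2),"front x' pct",np.percentile(X[fr],[2,20,50,80,98]).round(4),"slope",np.polyfit(Y[fr],X[fr],1)[0].round(4),"y'",np.percentile(Y,[0,1,5,95,99,100]).round(4))
c=np.radians(2.65)
E
```

```text
0 -0.0 [ 43.3 130.5] 47.9
0.05 -0.005 [ 41.5 132. ] 49.3
0.184 -0.009 [ 36.6 136. ] 53.0
0.4 0.003 [ 27.4 142.1] 59.5
0.6 0.036 [ 17.6 147.2] 65.9
0.8 0.088 [  6.7 151.3] 72.7
1 0.158 [ -5.2 154.2] 79.9
1.2 0.244 [-17.8 155.6] 87.3
1.4 0.343 [-30.7 155.3] 94.9
1.6 0.453 [-43.6 153.4] 102.5
2 0.703 [-67.4 144.8] 117.3
2.5 1.06 [-87.3 131.1] 131.5
2.7 1.223 [-88.5 130. ] 132.4
[9.91960214e-01 1.26550121e-01 9.75849454e-06 1.25132548e-05] [ 0.07137936 -0.00114674  0.6445507 ]
scene 2.0 front x' pct [0.4349 0.4371 0.4399 0.4417 0.4448] slope -0.0108 y' [-0.0027 -0.0018  0.001   0.2189  0.2197  0.2203]
scene 2.65 front x' pct [0.4366 0.4387 0.4414 0.4429 0.4472] slope -0.0022 y' [-0.0082 -0.0072 -0.0047  0.2123  0.2129  0.2133]
scene 3.3 front x' pct [0.4376 0.4397 0.4424 0.4441 0.4472] slope 0.0088 y' [-0.014  -0.013  -0.0105  0.2062  0.207   0.2076]
top 2.0 front x' pct [0.436  0.4378 0.44   0.4425 0.4471] slope -0.0071 y' [-0.0095 -0.0088 -0.0014  0.2167  0.218   0.219 ]
top 2.65 front x' pct [0.4378 0.4389 0.4413 0.4435 0.4491] slope -0.0006 y' [-0.016  -0.0151 -0.0075  0.2104  0.2113  0.2119]
top 3.3 front x' pct [0.4385 0.44   0.4423 0.4447 0.4491] slope 0.0071 y' [-0.0225 -0.0215 -0.0137  0.2042  0.2057  0.206 ]
```

```bash
cat >> h.py <<'E'
yaw=np.radians(2.7); CR=np.array([[np.cos(yaw),-np.sin(yaw)],[np.sin(yaw),np.cos(yaw)]]); CC=np.array([.5576,.1289])
def c2w(x,y,z): return np.array([*(CC+CR@[x,y]),z])
def down(flip=1): 
    c,s=np.cos(yaw),np.sin(yaw)
    M=np.array([[-s*flip,c*flip,0],[c*flip,s*flip,0],[0,0,-1.]]).T
    return R.from_matrix(M).as_quat()
E
python3 - <<'E'
from h import *
K=c2w(.0445,-.169,.1305); print(K)
best=None
for f in (1,-1):
    q=kin.solve_ik(K+[0,0,.12],down(f)); print(f,None if q is None else np.round(q,2))
    if q is not None and (best is None or abs(q[5])<abs(best[1][5])): best=(f,q)
f=best[0]; print("flip",f)
env.set_gripper(.045,30)
env.reach(K+[0,0,.12],down(f)); print(current_t(),current_eef_pos(),current_ft_force())
p,d=imaging.camera("top"); cv2.imwrite("pics/t1.png",cv2.resize(p[120:225,240:360,::-1],None,fx=6,fy=5.6,interpolation=cv2.INTER_CUBIC))
p,d=imaging.camera("scene"); cv2.imwrite("pics/s1.png",p[:,:,::-1])
E
```

```text
[ 0.61001159 -0.03781615  0.1305    ]
1 [-0.2   0.41  0.23  1.39  0.    1.33]
-1 [-0.2   0.41  0.23  1.39  0.   -1.81]
flip 1
3.7583 [ 0.60990228 -0.0386505   0.25050738] [-0.49092696 -0.74404823  0.98954306]
```

View pics/s1.png

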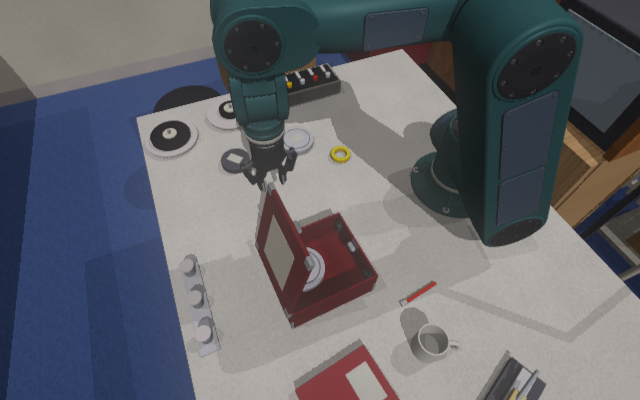

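View pics/t1.png

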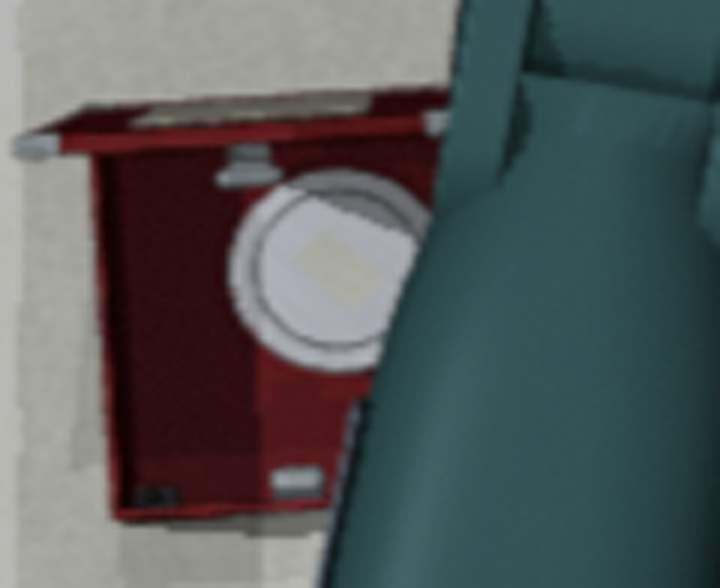

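Gripper hangs at scene (270, 165) above the knob, lateral to the lid and clear. Descend with a force guard and grip.

Run:
```python
from h import *
K=c2w(.0445,-.172,.1305)
t=env.move_l(K+[0,0,.03-.019],.12,orientation=down(1),until_force=5); print(t,current_ft_force().round(2))
if not t:
    t=env.move_l(K+[0,0,-.019],.05,until_force=5); print(t,current_eef_pos(),current_ft_force().round(2))
if not t:
    env.set_gripper(.0,30); print(current_gripper_width(),current_eef_pos(),current_ft_force().round(2),current_t())
p,d=imaging.camera("scene"); cv2.imwrite("pics/s2.png",cv2.resize(p[80:330,170:420,::-1],(600,600)))
```

```text
False [ 0.84 -0.47  0.19]
False [ 0.61024519 -0.04083202  0.111623  ] [-0.73 -0.89  0.43]
0.010891414566503268 [ 0.6086126  -0.04092317  0.11169117] [-10.96  -1.46   8.79] 6.0583
```

View pics/s2.png

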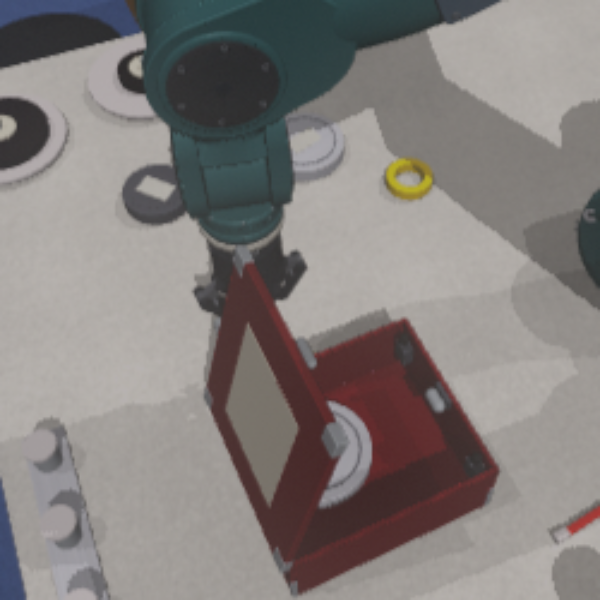

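Knob gripped (10.9 mm opening at scene zoom (245, 280), alongside the lid). Now follow the arc, with radial force relief.

Run:
```python
from h import *
p0=current_eef_pos().copy(); off=np.zeros(2); k0=knee(0)
for th in [.06,.12,.184,.28,.38,.48,.58,.68,.78,.88,.98,1.08,1.18,1.28,1.34]:
    k=knee(th); dk=(k-k0)/1000+off
    tgt=p0+np.array([*(CR@[dk[0],0]),dk[1]])
    env.move_l(tgt,.04)
    F=current_ft_force(); e=current_eef_pos()
    Fc=np.array([CR[:,0]@F[:2],F[2]]); r=(k-P)/np.linalg.norm(k-P); tn=np.array([-r[1],r[0]])
    Fr,Ft=Fc@r,Fc@tn
    dm=e-p0; dc=np.array([CR[:,0]@dm[:2],dm[2]])*1000
    print(th,"cmd",(dk*1000).round(1),"act",dc.round(1),"Fr %.1f Ft %.1f"%(Fr,Ft),"Fy %.1f"%F[1],"w",round(current_gripper_width(),4))
    off+=r*np.clip(Fr*.0001,-.0012,.0012)
    if abs(Ft)>40 or abs(Fr)>45: print("STOP"); break
print(current_t())
p,d=imaging.camera("scene"); cv2.imwrite("pics/s3.png",cv2.resize(p[80:330,170:420,::-1],(600,600)))
```

```text
0.06 cmd [-2.1  1.8] act [-2.3  2. ] Fr -1.7 Ft 3.2 Fy -0.1 w 0.0105
0.12 cmd [-4.4  3.5] act [-4.1  3.6] Fr -0.2 Ft -2.5 Fy 0.2 w 0.0111
0.184 cmd [-6.8  5.4] act [-6.5  5.6] Fr 1.0 Ft -2.7 Fy 0.3 w 0.0108
0.28 cmd [-10.7   8.3] act [-10.3   8.8] Fr 4.6 Ft 0.3 Fy 0.3 w 0.0109
0.38 cmd [-14.8  11.4] act [-14.5  11.8] Fr 6.1 Ft -0.2 Fy 0.7 w 0.0108
0.48 cmd [-19.1  14.6] act [-19.   14.7] Fr 3.8 Ft -0.8 Fy -0.3 w 0.0106
0.58 cmd [-23.9  17.4] act [-23.8  17.5] Fr 5.8 Ft -2.0 Fy 0.9 w 0.0104
0.68 cmd [-28.9  20.2] act [-29.   20.2] Fr 3.0 Ft -2.8 Fy -0.1 w 0.0105
0.78 cmd [-34.4  22.4] act [-34.3  22.4] Fr 3.3 Ft -3.4 Fy 0.5 w 0.011
0.88 cmd [-40.1  24.4] act [-39.9  24.6] Fr 3.4 Ft -3.9 Fy 0.4 w 0.0108
0.98 cmd [-46.   26.1] act [-45.7  26.3] Fr 3.8 Ft -5.1 Fy 1.3 w 0.011
1.08 cmd [-52.1  27.5] act [-51.7  27.8] Fr 5.0 Ft -5.2 Fy 1.7 w 0.0108
1.18 cmd [-58.4  28.6] act [-58.   28.9] Fr 4.5 Ft -4.8 Fy 1.7 w 0.0107
1.28 cmd [-64.8  29.2] act [-64.3  29.5] Fr 2.5 Ft -6.1 Fy 0.0 w 0.011
1.34 cmd [-68.7  29.3] act [-68.   29.7] Fr 2.8 Ft -6.0 Fy 1.6 w 0.0109
10.35
```

View pics/s3.png

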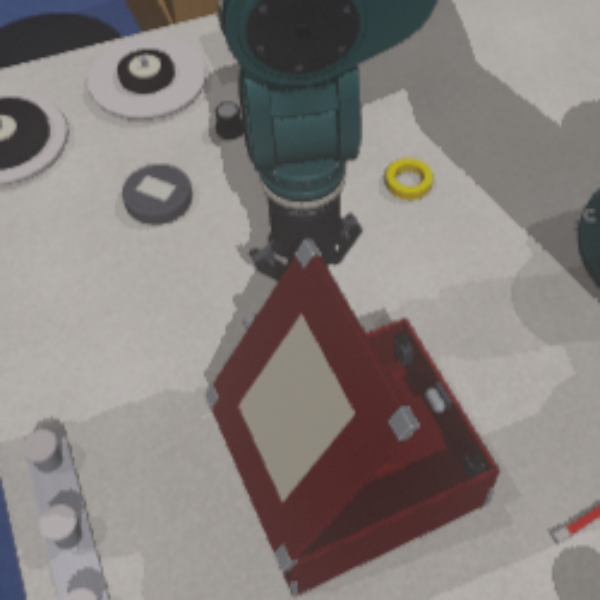

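The knee now folds and the lid dropped to about 57° (its front corners at zoom (305, 250) and (403, 423)). Release, and go above the lid.

Run:
```python
from h import *
e=current_eef_pos()
env.set_gripper(.04,30); print(current_ft_force().round(2))
env.move_l(e+[0,0,.06],.08,until_force=10)
env.move_l(e+[0,0,.24],.25,until_force=10); print(current_eef_pos(),current_ft_force().round(2))
env.set_gripper(0,30)
print(current_t())
for n in ["scene","top"]:
    p,d=imaging.camera(n); cv2.imwrite(f"pics/{n}4.png",p[:,:,::-1]); 
    W=cloud(n,d).reshape(-1,3); L=(W-[*CC,0]); X=L[:,:2]@CR; 
    m=(d.ravel()>0)&(np.abs(X[:,1])<.09)&(X[:,0]>0.0)&(X[:,0]<.115)&(W[:,2]>.13)&(W[:,2]<.32)
    # outer face: line fit in x-z
    x,z=X[m,0],W[m,2]; 
    if m.sum()>50:
        s=cv2.fitLine(np.stack([x,z],1).astype(np.float32),cv2.DIST_HUBER,0,.01,.01).ravel(); a=np.degrees(np.arctan2(s[1],-s[0]))%180
        print(n,m.sum(),"lid open deg",a,"pt",s[2:])
    for q in ["lid_front","knob"]:
        r=imaging.tip_of(q,n)
        for o in r[:1]:
            rr,cc=np.round(o["centre"]).astype(int); w=W.reshape(400,640,3)[rr,cc]; print(n,q,o["score"],o["centre"],w.round(3),((w[:2]-CC)@CR).round(3))
p=cv2.imread("pics/scene4.png"); cv2.imwrite("pics/s4.png",cv2.resize(p[80:330,170:420],(600,600)))
```

```text
[-0.03 -0.53  0.97]
[ 0.54060609 -0.04412045  0.38015411] [0.27 0.88 0.11]
13.0333
scene 4326 lid open deg 58.090256 pt [0.05353833 0.2321073 ]
scene lid_front 0.84 [220.2, 314.4] [0.566 0.131 0.309] [0.008 0.002]
top 1465 lid open deg 58.05941 pt [0.05360673 0.23417883]
top lid_front 0.59 [165.9, 283.4] [0.559 0.126 0.314] [ 0.002 -0.003]
```

View pics/s4.png

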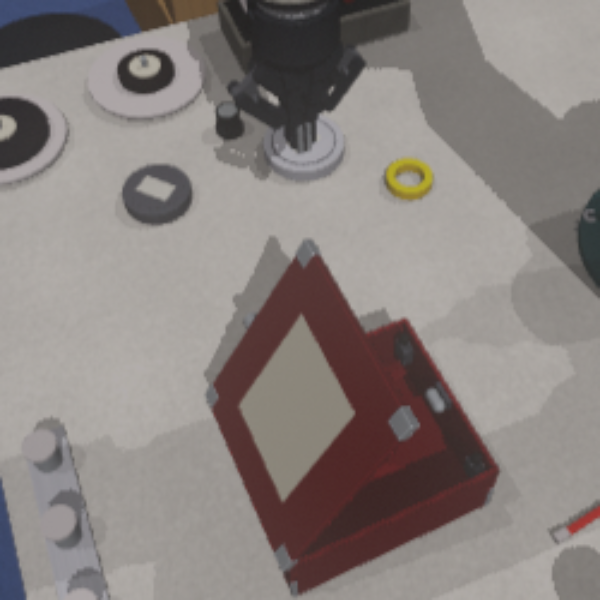

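Lid measured 58.1° by both cameras, outer face line consistent with the hinge (10 mm normal offset). Now lower it along the arc with force monitoring.

```bash
cat >> h.py <<'E'
def C_of(a,s=.225,h=0.0):  # tcp target in world for open angle a, offset h along normal
    c,sn=np.cos(a),np.sin(a); x=.125-s*c+(.010+h)*sn; z=.1+s*sn+(.010+h)*c
    return c2w(x,0,z)
def Fn(a,F=None):
    F=current_ft_force() if F is None else F
    return CR[:,0]@F[:2]*np.sin(a)+F[2]*np.cos(a)
def ang(e):  # open angle from tcp position
    w=(e[:2]-CC)@CR; x,z=.125-w[0],e[2]-.1; return np.arctan2(z,x)-np.arcsin(.010/np.hypot(x,z))
E
python3 - <<'E'
from h import *
a0=np.radians(58.1)
g=C_of(a0,h=.05); env.reach([g[0],g[1],.385],down(1)); env.move_l(g,.12)
F0=current_ft_force(); print(current_t(),current_eef_pos(),F0.round(2))
hit=env.move_l(C_of(a0,h=-.004),.04,until_force=3); e=current_eef_pos(); print(hit,np.degrees(ang(e)),Fn(a0).round(2))
a=min(a0,ang(e)); h=0; T=0
for i in range(40):
    a-=np.radians(2.2)
    if a<np.radians(75)-1.20: break
    try: env.move_l(C_of(a),.05)
    except env.MotionError as x: print(x); break
    f=Fn(a); e=current_eef_pos()
    print(round(np.degrees(a),1),"act",round(np.degrees(ang(e)),1),"Fn",f.round(1),current_ft_force().round(1))
    if f>18: print("STOP"); break
print(current_t())
for n in ["scene","top"]:
    p,d=imaging.camera(n); cv2.imwrite(f"pics/{n}5.png",p[:,:,::-1])
E
```

```text
14.7833 [0.61457886 0.13089765 0.32371367] [-0.3  -1.22 -0.48]
True 59.25665740528732 2.06
55.9 act 55.8 Fn -0.0 [ 0.7  0.2 -1.1]
53.7 act 53.6 Fn 0.2 [0.2 0.1 0.1]
51.5 act 51.5 Fn 0.1 [ 0.3 -0.3 -0.2]
49.3 act 49.2 Fn -0.2 [ 0.1 -0.3 -0.5]
47.1 act 47.0 Fn -0.1 [-0.2  1.2 -0.1]
44.9 act 44.8 Fn 0.1 [ 0.1 -0.3  0. ]
42.7 act 42.6 Fn -0.2 [-0.7 -0.   0.3]
40.5 act 40.4 Fn -0.2 [-0.2 -0.2 -0.1]
38.3 act 38.2 Fn -1.0 [-0.2 -0.5 -1.1]
36.1 act 36.0 Fn 0.8 [ 0.7 -0.4  0.5]
33.9 act 33.8 Fn -0.5 [-0.2 -0.4 -0.4]
31.7 act 31.6 Fn 0.8 [0.7 0.6 0.5]
29.5 act 29.4 Fn -0.5 [ 0.4  0.6 -0.8]
27.3 act 27.2 Fn 0.2 [-0.1 -0.5  0.3]
25.1 act 25.0 Fn 0.6 [0.4 0.7 0.4]
22.9 act 22.8 Fn -0.9 [-0.  -1.  -0.9]
20.7 act 20.6 Fn -0.2 [ 0.3 -0.2 -0.3]
18.5 act 18.4 Fn 0.6 [-0.  -0.1  0.7]
16.3 act 16.2 Fn -0.1 [ 0.4 -0.3 -0.2]
14.1 act 14.0 Fn 0.0 [-0.2  0.1  0.1]
11.9 act 11.8 Fn 0.0 [ 0.5 -0.1 -0.1]
9.7 act 9.6 Fn 0.1 [-0.3 -0.5  0.2]
7.5 act 7.4 Fn -0.6 [-0.2  0.  -0.6]
23.3833
```

View pics/scene5.png

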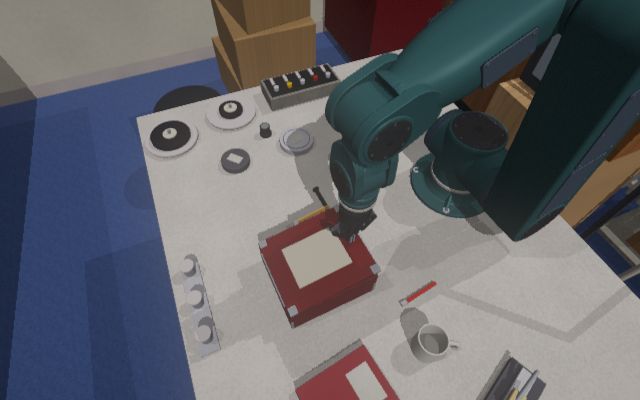

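The scene view shows the lid almost shut under the fingers (345, 230), knob folded out at (318, 190). Measure the lid angle, then do the fine press: small steps, watching for the catch.

```bash
cat >> h.py <<'E'
def lidangle():
    out={}
    for n in ["scene","top"]:
        p,d=imaging.camera(n); W=cloud(n,d).reshape(-1,3); X=(W[:,:2]-CC)@CR
        m=(d.ravel()>0)&(np.abs(X[:,1])<.1)&(X[:,0]>-.12)&(X[:,0]<.115)&(W[:,2]>.09)&(W[:,2]<.16)
        s=cv2.fitLine(np.stack([X[m,0],W[m,2]],1).astype(np.float32),cv2.DIST_HUBER,0,.01,.01).ravel()
        a=np.arctan(-s[1]/s[0]); xe=s[2:]; out[n]=(int(m.sum()),round(float(np.radians(75)-a),4),"z at 225:",round(float(xe[1]+s[1]/s[0]*(-.1-xe[0])),4))
    return out
E
python3 - <<'E'
from h import *
print(lidangle(),1.309-ang(current_eef_pos()),current_eef_pos())
F0=np.mean([current_ft_force() for _ in range(5)],0); print(F0)
l=1.309-ang(current_eef_pos())
for i in range(40):
    l+=.0022   # 0.5 mm
    env.move_l(C_of(1.309-l),.02)
    f=np.array([Fn(1.309-l) for _ in range(4)]); e=current_eef_pos()
    print(round(l,4),"act",round(1.309-ang(e),4),"z",e[2].round(4),"Fn",f.round(1))
    if f.mean()>5: break
    if l>1.245: break
print(current_t(),lidangle())
E
```

```text
{'scene': (6001, 1.1871, 'z at 225:', 0.1378), 'top': (2211, 1.1852, 'z at 225:', 0.1381)} 1.1779176987324738 [0.46095479 0.12433532 0.13932206]
[-0.39604069  1.24568577 -0.18287338]
1.1801 act 1.1802 z 0.1388 Fn [-0.6 -0.6 -0.6 -0.6]
1.1823 act 1.1824 z 0.1383 Fn [0.4 0.4 0.4 0.4]
1.1845 act 1.1843 z 0.1379 Fn [1.9 1.9 1.9 1.9]
1.1867 act 1.1867 z 0.1374 Fn [2. 2. 2. 2.]
1.1889 act 1.189 z 0.1369 Fn [1.4 1.4 1.4 1.4]
1.1911 act 1.1912 z 0.1364 Fn [1.5 1.5 1.5 1.5]
1.1933 act 1.1934 z 0.1359 Fn [2. 2. 2. 2.]
1.1955 act 1.1956 z 0.1354 Fn [2.3 2.3 2.3 2.3]
1.1977 act 1.1978 z 0.1349 Fn [0.8 0.8 0.8 0.8]
1.1999 act 1.1999 z 0.1344 Fn [2.2 2.2 2.2 2.2]
1.2021 act 1.2023 z 0.1339 Fn [2.8 2.8 2.8 2.8]
1.2043 act 1.2044 z 0.1334 Fn [1.9 1.9 1.9 1.9]
1.2065 act 1.2067 z 0.1329 Fn [1. 1. 1. 1.]
1.2087 act 1.2088 z 0.1325 Fn [2.9 2.9 2.9 2.9]
1.2109 act 1.211 z 0.132 Fn [1.1 1.1 1.1 1.1]
1.2131 act 1.2132 z 0.1315 Fn [2.5 2.5 2.5 2.5]
1.2153 act 1.2154 z 0.131 Fn [1.5 1.5 1.5 1.5]
1.2175 act 1.2177 z 0.1305 Fn [1. 1. 1. 1.]
1.2197 act 1.2198 z 0.13 Fn [1.6 1.6 1.6 1.6]
1.2219 act 1.2221 z 0.1295 Fn [2.2 2.2 2.2 2.2]
1.2241 act 1.2242 z 0.129 Fn [1.2 1.2 1.2 1.2]
1.2263 act 1.2264 z 0.1285 Fn [1.3 1.3 1.3 1.3]
1.2285 act 1.2287 z 0.128 Fn [1.6 1.6 1.6 1.6]
1.2307 act 1.2309 z 0.1275 Fn [1.2 1.2 1.2 1.2]
1.2329 act 1.2326 z 0.1271 Fn [2.7 2.7 2.7 2.7]
1.2351 act 1.2341 z 0.1268 Fn [7.6 7.6 7.6 7.6]
30.0833 {'scene': (5916, 1.2362, 'z at 225:', 0.1268), 'top': (2269, 1.2339, 'z at 225:', 0.1268)}
```

Catch contact felt at ~1.234. Continue in 0.4 mm steps until the click shows as a force drop.

Run:
```python
from h import *
l=1.2351; pk=0; post=False
for i in range(32):
    l+=.0018 if not post else .0009
    env.move_l(C_of(1.309-l),.02)
    f=Fn(1.309-l); e=current_eef_pos(); pk=max(pk,f)
    print(round(l,4),"act",round(1.309-ang(e),4),"z",(e[2]*1000).round(2),"Fn",f.round(1),round(current_t(),2))
    if f>17: print("HIGH"); break
    if not post and pk>7 and f<pk-4.5: post=True; print("drop"); 
    elif post and f>6: print("stop contact?"); break
```

```text
1.2369 act 1.2355 z 126.49 Fn 8.3 30.43
1.2387 act 1.2371 z 126.13 Fn 9.3 30.68
1.2405 act 1.2388 z 125.75 Fn 10.0 30.93
1.2423 act 1.2409 z 125.28 Fn 7.9 31.18
1.2441 act 1.2426 z 124.91 Fn 8.6 31.43
1.2459 act 1.2446 z 124.45 Fn 8.3 31.68
1.2477 act 1.2466 z 124.0 Fn 6.5 31.93
1.2495 act 1.2483 z 123.62 Fn 7.2 32.18
1.2513 act 1.2503 z 123.18 Fn 7.2 32.43
1.2531 act 1.2521 z 122.77 Fn 7.1 32.68
1.2549 act 1.2541 z 122.32 Fn 5.8 32.93
1.2567 act 1.2559 z 121.92 Fn 6.0 33.18
1.2585 act 1.2578 z 121.5 Fn 6.1 33.43
1.2603 act 1.2596 z 121.1 Fn 5.3 33.68
drop
1.2612 act 1.2605 z 120.89 Fn 5.4 33.93
1.2621 act 1.2615 z 120.68 Fn 5.3 34.18
1.263 act 1.2624 z 120.47 Fn 5.7 34.43
1.2639 act 1.2634 z 120.26 Fn 5.2 34.68
1.2648 act 1.2643 z 120.05 Fn 5.6 34.93
1.2657 act 1.2652 z 119.83 Fn 4.3 35.18
1.2666 act 1.2662 z 119.61 Fn 4.4 35.43
1.2675 act 1.2671 z 119.4 Fn 5.2 35.68
1.2684 act 1.2681 z 119.19 Fn 4.9 35.93
1.2693 act 1.269 z 118.98 Fn 5.8 36.18
1.2702 act 1.2699 z 118.78 Fn 4.5 36.43
1.2711 act 1.271 z 118.53 Fn 4.2 36.68
1.272 act 1.272 z 118.32 Fn 4.0 36.93
1.2729 act 1.2728 z 118.13 Fn 5.4 37.18
1.2738 act 1.274 z 117.87 Fn 3.4 37.43
1.2747 act 1.2747 z 117.71 Fn 4.2 37.68
1.2756 act 1.2757 z 117.5 Fn 5.4 37.93
1.2765 act 1.2766 z 117.28 Fn 2.9 38.18
```

Run:
```python
from h import *
l=1.2765
for i in range(34):
    l+=.0014
    env.move_l(C_of(1.309-l),.02)
    f=Fn(1.309-l); e=current_eef_pos()
    print(round(l,4),"act",round(1.309-ang(e),4),"z",(e[2]*1000).round(2),"Fn",f.round(1),round(current_t(),2))
    if f>8.5: break
```

```text
1.2779 act 1.2781 z 116.94 Fn 3.3 38.43
1.2793 act 1.2795 z 116.64 Fn 3.2 38.68
1.2807 act 1.2809 z 116.33 Fn 2.7 38.93
1.2821 act 1.2822 z 116.03 Fn 2.6 39.18
1.2835 act 1.2835 z 115.73 Fn 2.1 39.43
1.2849 act 1.2851 z 115.38 Fn 3.3 39.68
1.2863 act 1.2865 z 115.07 Fn 1.8 39.93
1.2877 act 1.2879 z 114.74 Fn 2.6 40.18
1.2891 act 1.2894 z 114.42 Fn 1.6 40.43
1.2905 act 1.2907 z 114.11 Fn 2.5 40.68
1.2919 act 1.2921 z 113.79 Fn 1.8 40.93
1.2933 act 1.2935 z 113.49 Fn 1.5 41.18
1.2947 act 1.2949 z 113.18 Fn 2.7 41.43
1.2961 act 1.2957 z 113.0 Fn 4.1 41.68
1.2975 act 1.2962 z 112.88 Fn 8.4 41.93
1.2989 act 1.2969 z 112.73 Fn 12.7 42.18
```

On the stops (position stalls at ~1.296, force rises steeply after the catch's drop). Trim to 11 N and hold.

Run:
```python
from h import *
def avg(l,n=8):
    v=[]
    for _ in range(n): env.pause(.04); v.append(Fn(1.309-l))
    return np.array(v)
l=1.2989
for k in range(3):
    v=avg(l); print(round(l,5),v.round(1),v.mean().round(2),current_t())
    if abs(v.mean()-11)<.4: break
    l+=np.clip((11-v.mean())*.0004,-.001,.001)
    env.move_l(C_of(1.309-l),.02)
v=avg(l,26); print("hold",v.mean().round(2),v.min().round(1),v.max().round(1),current_t(),1.309-ang(current_eef_pos()))
e=current_eef_pos()
env.move_l(e+[0,0,.01],.02); print(current_ft_force().round(2))
env.move_l(e+[0,0,.2],.15); print(current_ft_force().round(2),current_eef_pos())
print(lidangle(),current_t())
for n in ["scene","top"]:
    p,d=imaging.camera(n); cv2.imwrite(f"pics/{n}6.png",p[:,:,::-1])
```

```text
1.2989 [13.1 13.5 12.2 13.2 12.7 12.1 13.2 12.4] 12.79 42.5167
1.29818 [ 9.6 10.3  9.6 10.5  9.5 10.3 10.   9.8] 9.94 43.1
1.29861 [11.2 12.7 11.9 11.6 12.2 11.8 12.  11.4] 11.83 43.6833
hold 10.49 9.5 11.4 45.0167 1.2966165283995452
[0.13 0.33 0.57]
[-0.63  1.5  -0.31] [0.45759678 0.12419013 0.31214201]
{'scene': (6138, 1.2975, 'z at 225:', 0.1129), 'top': (1947, 1.2951, 'z at 225:', 0.1128)} 47.2
```

View pics/scene6.png

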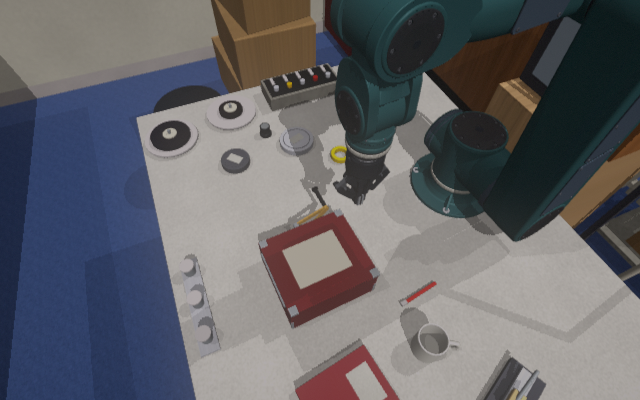

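The lid is shut (its front corners at (340, 215) and (375, 270)) and the gripper is clear. Its angle stays at 1.296 with the tool away. Handing in.

Run:
```python
from h import *
env.pause(.3); print(lidangle()); ticket.hand_in(); print(current_t())
```

```text
{'scene': (6135, 1.2969, 'z at 225:', 0.1129), 'top': (1954, 1.2964, 'z at 225:', 0.1127)}
the job is handed in; nothing more can be done
the job is handed in; nothing more can be done
```

The red film case is closed and bedded, and the job was handed in at about 47.6 s of the 72 s allowed.

- **Stay:** I gripped the knob and swung it along its arc to a commanded knee bend of about 1.34, then released it. The lid came down with it to 58° open.
- **Lowering and catch:** I lowered the lid along its arc, at about 50 mm/s at the front edge and slower near the end. The catch showed at about 1.234, took at most 10 N, and the force then fell away gradually, with no sharp click. The lid landed on its stops at about 1.295.
- **Bedding:** I trimmed the press force and held the lid for about 1 s at 10.5 N on average (9.5 to 11.4 N). Just before that, while trimming, it had averaged 12.8, then 9.9, then 11.8 N. The highest press reading was 13.5 N, well under the 22 N limit.
- **Last checks:** With the gripper 0.2 m above the lid, both cameras put the lid at 1.296 to 1.297, the same as when pressed. In the last scene picture the other things look unmoved, judged by eye only.
- **Mismatch:** The position detector for the knob failed in several views, so I placed it from the case geometry and depth images. The grip then closed at 10.9 mm, near the pin's 12 mm.

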